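# Set a vent stay to its length mark, cam it shut and hold it

### The arm

A 6-joint arm with a two-finger parallel gripper is mounted at the origin on the work surface. World frame = base frame: x ahead of the robot, y to its left, z up, the work surface at z = 0. Lengths are in m, angles in rad, forces in N, time in s.
With the tool pointing down it reaches from about 0.2 to 0.875 m from the base axis. Payload 3.4 kg.
Tool frame: the origin (TCP) lies midway between the tips of the shut fingers; the grasp point (between the pads) lies 19 mm behind it; z points along the fingers, y is the direction in which the jaws open and shut (so a half turn about z gives the same grasp; the last joint's range is limited). The gripper opens to 94 mm and grips with 3 to 60 N. Pads are 16 mm wide; open, the fingers measure 119 mm over their backs; the gripper's body (75 mm by 177 mm) begins 78 mm behind the grasp point.
Start: joints at [-1.376, 0.276, 1.505, -0, 1.361, -0.121], TCP at [0.179, -0.547, 0.205] pointing down, gripper open.
Joint ranges: [-2.89, 2.89], [-0.75, 2.08], [0.22, 2.7], [-1.18, 4.32], [0.11, 2.71], [-2.7, 2.7]. Speed limits (rad/s): [2.57, 2.57, 3.14, 3.14, 3.14, 3.14].

### API

Orientations are given as a unit quaternion [x, y, z, w].
In Python, from cell import status, eyes, bot gives the robot as it stands.
- The arm moves only by the tool play_rows, never from a script. Its argument "targets" is a list of rows, each an object of numbers: "tx", "ty", "tz": the shift along the tool's x, y, z in mm; "turn": the turn about the tool's z in rad; "claw": the gripper command: -1 is fully open, 1 is shut, values between are in proportion. In form: [{"tx": .., "ty": .., "tz": .., "turn": .., "claw": ..}, ...]. A call has 1 to 20 rows; each row is the pose to reach, as a shift and turn from the pose commanded when the call began, along the tool's axes at that moment; what a row does not reach only later rows make up. A row lasts 1/8 s, in which the tool goes at most 62.5 mm and 10.7 degrees, less where a joint would pass 70% of its speed; a pose out of reach is approached as far as the arm can. A call with a gripper value outside its range is refused whole. The fingers move at their own pace and stop on an object; "grip_force" is the grip in N (left out, the last holds). Time passes only in rows, so rows that repeat a pose let the fingers close. It gives the time, the measured TCP pose, the force and the opening at its end, in the units of the state.
- status.state(): the state, without advancing time (a new reading comes with each control period).
- eyes.snapshot(name): name is "scene" or "top"; returns a dict with "img" (480x640x3 uint8, blue, green, red), "z_map" (480x640 float32, m along the optical axis (not along the pixel's ray), 0 where there is no reading), "intrinsics" (3x3 intrinsics, pixels), "xyz" and "rotation" of the camera in the world. Camera axes: x right, y up, looking along -z (the intrinsics and any distortion apply to the point x, -y, -z); pixel columns grow to the right and rows downward; lengths in m; the calibration is good to about 2 mm. A picture is of the moment at which its call begins.
- bot.job_done(): hands the job in, once; it reports no verdict.
The state is a dict: "time_s": time; "q": joint angles; "dq": joint speeds; "joint_efforts": joint torques, N m; "tool_pos": TCP position; "tool_rot": TCP orientation; "wrist_force": force on the tool from outside, world axes, zero at the start; "torque": the same for the moment, N m; "finger_gap": opening from 0.0 (shut) to 1.0 (fully open).
Only numpy, scipy, OpenCV 4.12 (cv2) and the standard library are available. Lean on these libraries where they do the work, as an engineer would, in place of code of your own. Each camera call takes 0.05 s, during which the arm holds its last target. There are 200 camera calls.

### The job

Swing the hinged keeper bar across the vent stay's barrel until it clicks shut past its spring ball. Then, with the cam lever still open, take hold of the lever, draw the stay's sliding leg out until its pointer is level with the raised length mark, and turn the cam lever fully closed (in line with the leg) while keeping the leg at the mark. Finish still holding the leg by its lever at the mark, because a spring pulls it back in if you let go, and leave the loose hardware in the drawer alone.

Things in the scene. Friction and masses are not known exactly. Their poses are not given: they have to be found in the camera images.
- setting_board: Fixed brown wooden board, 120 x 340 x 12 mm, on the drawer's floor (drawer walls 45 mm high; key rack on the far wall 120 mm high). Origin: centre of its underside; heights 'up' below are over it. y: the long way, the direction the leg draws out; z up. The stay's fixed barrel, a dark steel channel 22 mm wide, lies along the centre line from y -140 to +20 mm, its top 38 mm up.
- keeper (a joint): Keeper bar's hinge, rad, vertical axis. 0 = shut: bar along the board's -x, across the barrel, against its stop post. Grows as it opens towards -y, to 1.4. A sprung ball under the bar's path, 78 mm from the hinge, gives way to it between about 0.2 and 0.1 rad (about 4 N at the peg), then drives it to the stop and keeps it there. Otherwise it stays where left.
- keeper_hinge (a point): Point on the keeper bar's hinge axis at the bar's middle height, 54 mm up, at x +45, y -80 mm on the board.
- keeper_peg (a point): Grip point on the upright wooden peg, 12 mm thick, at the free end of the keeper (a round steel bar 12 mm thick), 95 mm from the hinge axis. The point is 84 mm up, 16 mm below the peg's top and 24 mm above the bar's top. Stop post and ball stay no higher than the bar's top. x axis: from the peg to the hinge.
- leg (a joint): How far the sliding leg is drawn out along the board's +y, m: 0 = in, up to 0.085. A spring pulls it back in with 3.5 to 5.6 N all the time, even with the cam lever closed; friction 0.8 N. It ends in a steel runner block 34 x 36 x 14 mm that carries the pointer and the cam lever and rides over a fixed low aluminium rail.
- pointer (a point): Tip of the small pointer fin on the runner's +x side, 30 mm from the leg's centre line and 30 mm up, straight across from the lever's pivot (same y). It moves with the leg.
- mark: The length mark: a raised aluminium block 22 (x) x 8 (y) x 18 mm on the board beside the leg, at the board's x +47 mm, fixed, its axes parallel to the board's. Origin: centre of its underside. The leg is at the mark when the pointer is at the same y as the block, within the block's width. There are plain tick lines every 10 mm beside the leg.
- cam_lever (a joint): Cam lever's turn about its vertical pivot on the runner, rad: starts open near 0 (sticking out to the board's -x side and a little to +y), 1.2 = fully closed against its stop, in line with the leg, pointing along the board's +y. It closes clockwise seen from above. Stiff (0.12 N m), it stays where it is left.
- lever_pivot (a point): Point on the cam lever's pivot axis at half the blade's height, 62 mm up; it moves with the leg. The blade's direction (its x axis) points from here to the lever's end.
- lever_grip (a point): Grip point in the middle of the cam lever's upright blade, 45 mm from the pivot. The blade is 12 mm thick, 64 mm long (10 to 74 mm from the pivot), 32 mm high, underside 44 and top 76 mm up, with free air below it beyond the runner. x axis along the blade, away from the pivot; y across it.
- butt_hinge: Bystander: loose bronze butt hinge, 70 x 88 x 13 mm. Origin: underside centre.
- hasp: Bystander: loose zinc hasp, 121 x 34 x 10 mm. Origin: underside, near its middle.
- pull_handle: Bystander: loose steel D pull handle, 46 x 110 x 16 mm, lying flat. Origin: underside, between its feet.
- gate_latch: Bystander: loose red-enamelled steel gate latch, 50 x 110 x 34 mm. Origin: underside centre.

How it is judged:
By the outcome, as a careful person would: the job done as asked, in the order asked, and still so for the second after the job is handed in, while the arm keeps its last pose, push and grip.
It also fails if it takes over 54 s, if anything falls off the work surface, if the arm or the gripper's body presses on something with over 40 N, if the wrist force passes 120 N, or if a joint passes its speed limit or range.

## Working session

There is one attempt and no reset: what is moved stays moved. The work goes in short steps, Python scripts to look and compute and a tool call to move; the robot and the scene stay as the last step left them, time stands still between calls to the robot, and variables do not carry over. Pictures are saved under pics/ and viewed, about 8 in all and at most 12, crops included, and the job is handed in when it is done.

Besides the shell and the picture viewer there is one more tool, called after "Request:" by a JSON object that holds its "method" and its "body", one argument or row to a line. play_rows: Moves the arm, as the interface text tells. Its arguments: {"type":"object","properties":{"targets":{"type":"array"},"grip_force":{"type":"number"}},"required":["targets"]}

```bash
mkdir -p pics; ls; python3 - <<'E'
from cell import status, eyes
import cv2,numpy as np
print(status.state())
for n in("scene","top"):
    d=eyes.snapshot(n); cv2.imwrite(f"pics/{n}0.png",d["img"]); np.savez(f"pics/{n}0.npz",**d)
    print(n,d["intrinsics"].tolist(),d["xyz"],np.array(d["rotation"]).tolist(), d.keys())
E
```

```text
pics
{'time_s': 0.0, 'q': array([-1.37600938e+00,  2.76593644e-01,  1.50609040e+00, -7.41756709e-05,
        1.36068171e+00, -1.21015386e-01]), 'dq': array([-0.00059536,  0.00066372, -0.00046182,  0.00023482,  0.00044096,
       -0.00090046]), 'joint_efforts': array([ 8.10427500e-04, -4.04581511e+01, -2.37230086e+01,  7.01014884e-02,
        3.43570055e-02, -1.39665112e-04]), 'tool_pos': array([ 0.17843529, -0.54603512,  0.20462253]), 'tool_rot': array([ 9.87557881e-01,  1.57253442e-01, -6.89344166e-05, -8.84612788e-04]), 'wrist_force': array([0.01039157, 0.27776644, 0.23741709]), 'torque': array([-0.03050629,  0.03339541, -0.00705925]), 'finger_gap': 0.9962946940377161}
scene [[539.7346666926844, 0.0, 318.2795146819967], [0.0, 539.7346666926844, 237.68887385372432], [0.0, 0.0, 1.0]] [0.94437712 0.38926768 0.82779372] [0.12579540518746657, 0.3041331421040081, 0.8750691717301354, 0.354869683961872] dict_keys(['img', 'z_map', 'intrinsics', 'xyz', 'rotation'])
top [[492.142843631725, 0.0, 310.6052952033492], [0.0, 492.142843631725, 237.29317620781947], [0.0, 0.0, 1.0]] [ 0.40875733 -0.01181896  1.06327925] [-0.05401533529320873, 0.04711320396771189, 0.7079478330084562, -0.70261835679385] dict_keys(['img', 'z_map', 'intrinsics', 'xyz', 'rotation'])
```

View pics/top0.png

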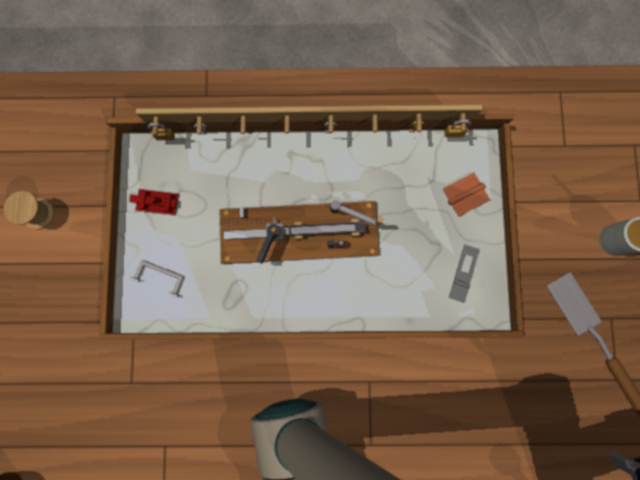

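View pics/scene0.png

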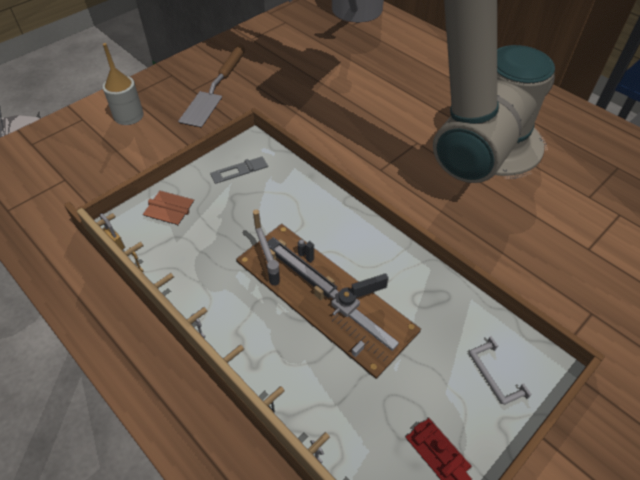

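```bash
cat > h.py <<'E'
import numpy as np,cv2
from scipy.spatial.transform import Rotation as R
def load(f): return dict(np.load(f))
def cloud(d):
    K=d["intrinsics"];z=d["z_map"];v,u=np.indices(z.shape)
    p=np.stack([(u-K[0,2])*z/K[0,0],-(v-K[1,2])*z/K[1,1],-z],-1)
    w=p@R.from_quat(d["rotation"]).as_matrix().T+d["xyz"]
    w[z==0]=np.nan
    return w
def proj(d,P):
    K=d["intrinsics"];c=(np.atleast_2d(P)-d["xyz"])@R.from_quat(d["rotation"]).as_matrix()
    return np.stack([K[0,2]-K[0,0]*c[:,0]/c[:,2],K[1,2]+K[1,1]*c[:,1]/c[:,2]],-1)
E
python3 - <<'E'
from h import *
d=load("pics/top0.npz");w=cloud(d);im=d["img"]
for u,v in[(170,300),(240,300),(450,300),(230,250),(360,250),(272,232),(263,250),(336,207),(350,228),(390,227),(243,212)]: print(u,v,w[v,u].round(4),im[v,u])
c=im[185:285,200:420]; cv2.imwrite("pics/c0.png",cv2.resize(c,None,fx=3.6,fy=3.6,interpolation=cv2.INTER_CUBIC))
hsv=cv2.cvtColor(im,cv2.COLOR_BGR2HSV)
m=((hsv[...,1]>90)&(hsv[...,0]<25)).astype(np.uint8); m[:185]=0;m[285:]=0;m[:,:205]=0;m[:,420:]=0
fl=np.nanmedian(w[290:320,200:240,2]);print("floor",fl)
m=cv2.morphologyEx(m,cv2.MORPH_OPEN,np.ones((3,3)))
m=cv2.morphologyEx(m,cv2.MORPH_CLOSE,np.ones((25,25)))
r=cv2.minAreaRect(np.argwhere(m)[:,::-1].astype(np.float32));print(r,cv2.boxPoints(r))
E
```

```text
170 300 [0.4283 0.3002 0.0036] [191 181 179]
240 300 [0.4272 0.1496 0.006 ] [142 151 153]
450 300 [ 0.4241 -0.2972  0.0067] [161 172 174]
230 250 [0.5337 0.1712 0.015 ] [ 47  86 131]
360 250 [ 0.5312 -0.1074  0.0178] [ 45  82 122]
272 232 [0.5651 0.0771 0.0603] [57 63 72]
263 250 [0.5253 0.0931 0.0818] [61 59 58]
336 207 [ 0.6142 -0.0552  0.0712] [120 120 126]
350 228 [ 0.5753 -0.0853  0.0404] [150 150 157]
390 227 [ 0.5823 -0.1747  0.0062] [78 84 84]
243 212 [0.6118 0.1408 0.0389] [ 99  99 100]
floor 0.005740507546112328
((300.6075134277344, 231.8567657470703), (54.160064697265625, 162.1729736328125), 86.85504150390625) [[218.15749 209.26611]
 [380.08618 200.36893]
 [383.05756 254.44742]
 [221.12885 263.3446 ]]
```

View pics/c0.png

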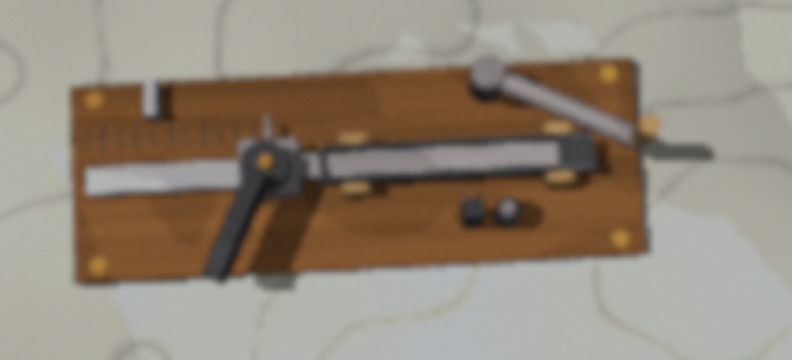

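```bash
cat >> h.py <<'E'
def ray(d,uv,z):
    K=d["intrinsics"];uv=np.atleast_2d(np.array(uv,float))
    r=np.stack([(uv[:,0]-K[0,2])/K[0,0],-(uv[:,1]-K[1,2])/K[1,1],-np.ones(len(uv))],-1)@R.from_quat(d["rotation"]).as_matrix().T
    return d["xyz"]+r*((z-d["xyz"][2])/r[:,2])[:,None]
E
python3 - <<'E'
from h import *
d=load("pics/top0.npz");w=cloud(d)
b=w[245:260,230:370,2];print("board top z",np.nanmedian(b)); 
f=w[290:325,180:480,2];print("floor",np.nanmedian(f),np.nanstd(f))
c=lambda x,y:((x+.5)/3.6-.5+200,(y+.5)/3.6-.5+185)
F=0.005
P=ray(d,[c(*a) for a in[(70,88),(633,60),(648,252),(78,283)]],F+.012)[:,:2]
Q=np.array([[60,170],[60,-170],[-60,-170],[-60,170]])/1000
pc,qc=P.mean(0),Q.mean(0);H=(Q-qc).T@(P-pc);yaw=np.arctan2(H[0,1]-H[1,0],H[0,0]+H[1,1])
Rm=np.array([[np.cos(yaw),-np.sin(yaw)],[np.sin(yaw),np.cos(yaw)]])
print("board",pc,yaw,"res",(P-pc-Q@Rm.T).round(4).tolist())
def bf(uvs,h): return ((ray(d,[c(*uvs)],F+h)[0,:2]-pc)@Rm*1000).round(1)
print("mark top",bf((151,84),.018),bf((151,118),.018),"w",bf((143,100),.018),bf((160,100),.018))
print("hinge",bf((487,73),.066),"pivot",bf((265,160),.078),"blade end",bf((216,277),.076),"peg top",bf((650,122),.1),"pointer",bf((267,118),.03))
# depth of hidden things
for a in[(487,73),(265,160),(240,215),(650,123),(560,100),(151,100),(472,211),(508,208)]:
    u,v=np.round(c(*a)).astype(int);p=w[v,u];print(a,p.round(4),((p[:2]-pc)@Rm*1000).round(1))
E
```

```text
board top z 0.01798669874711656
floor 0.005886546496111089 0.001989385419559093
board [0.57162197 0.02317231] 0.04541104383347151 res [[-0.0007, 0.0004], [-0.002, 0.0007], [0.0016, 0.0002], [0.0012, -0.0013]]
mark top [ 57.8 120.7] [ 37.1 121.3] w [ 48.3 125.8] [ 47.7 115.6]
hinge [ 43.5 -78.3] pivot [-1.9 49.6] blade end [-66.   79.7] peg top [   4.1 -164.2] pointer [31.1 51.1]
(487, 73) [ 0.6186 -0.0532  0.0704] [ 43.4 -78.5]
(265, 160) [0.571  0.0749 0.0624] [ 1.7 51.7]
(240, 215) [0.5376 0.0874 0.0799] [-31.1  65.7]
(650, 123) [ 0.5822 -0.1401  0.1056] [   3.1 -163.6]
(560, 100) [ 0.6043 -0.0943  0.0669] [  27.3 -118.9]
(151, 100) [0.6127 0.1435 0.035 ] [ 46.4 118.3]
(472, 211) [ 0.5405 -0.0442  0.0652] [-34.1 -65.9]
(508, 208) [ 0.5433 -0.065   0.0587] [-32.3 -86.8]
```

```bash
cat >> h.py <<'E'
B=np.array([0.5716,0.0232]);YAW=0.0454;F=0.005
Rb=np.array([[np.cos(YAW),-np.sin(YAW)],[np.sin(YAW),np.cos(YAW)]])
def b2w(x,y): return B+Rb@np.array([x,y])/1000
def w2b(p): return (np.asarray(p)[:2]-B)@Rb*1000
def pose(s):
    X=R.from_quat(s["tool_rot"]).as_matrix()[:,0];return np.array(s["tool_pos"]),np.arctan2(X[1],X[0])
def rows(s,T,base=None):
    """T: list of (board x mm, board y mm, TCP height over board underside mm, alpha rel. board)"""
    p,a=pose(s) if base is None else base
    for x,y,h,al in T:
        q=np.append(b2w(x,y),F+h/1000)-p
        X=np.array([np.cos(a),np.sin(a)]);Y=np.array([np.sin(a),-np.cos(a)])
        t=-(al+YAW-a);
        print({"tx":round(1000*q[:2]@X,1),"ty":round(1000*q[:2]@Y,1),"tz":round(-1000*q[2],1),"turn":round(t,3)})
E
python3 - <<'E'
from h import *
from cell import status
s=status.state();print(pose(s))
rows(s,[(3.5,-164,140,1.11),(3.5,-164,66,1.11)])
E
```

```text
(array([ 0.17847665, -0.5460727 ,  0.20471684]), np.float64(0.315804429562508))
{'tx': np.float64(510.1), 'ty': np.float64(-260.0), 'tz': np.float64(59.7), 'turn': np.float64(-0.84)}
{'tx': np.float64(510.1), 'ty': np.float64(-260.0), 'tz': np.float64(133.7), 'turn': np.float64(-0.84)}
```

Request:
{"method": "play_rows", "body": {
  "targets": [
    {"tx": 510, "ty": -260, "tz": 20, "turn": -0.84, "claw": -0.2},
    {"tx": 510, "ty": -260, "tz": 20, "turn": -0.84, "claw": -0.2},
    {"tx": 510, "ty": -260, "tz": 20, "turn": -0.84, "claw": -0.2},
    {"tx": 510, "ty": -260, "tz": 20, "turn": -0.84, "claw": -0.2},
    {"tx": 510, "ty": -260, "tz": 20, "turn": -0.84, "claw": -0.2},
    {"tx": 510, "ty": -260, "tz": 20, "turn": -0.84, "claw": -0.2},
    {"tx": 510, "ty": -260, "tz": 20, "turn": -0.84, "claw": -0.2},
    {"tx": 510, "ty": -260, "tz": 20, "turn": -0.84, "claw": -0.2},
    {"tx": 510, "ty": -260, "tz": 20, "turn": -0.84, "claw": -0.2},
    {"tx": 510, "ty": -260, "tz": 20, "turn": -0.84, "claw": -0.2},
    {"tx": 510, "ty": -260, "tz": 20, "turn": -0.84, "claw": -0.2},
    {"tx": 510, "ty": -260, "tz": 60, "turn": -0.84, "claw": -0.2},
    {"tx": 510, "ty": -260, "tz": 60, "turn": -0.84, "claw": -0.2},
    {"tx": 510, "ty": -260, "tz": 60, "turn": -0.84, "claw": -0.2}
  ]
}}

```text
time_s: 1.85
tool_pos: [0.5823, -0.1424, 0.1465]
tool_rot: [0.838, 0.546, 0.0, 0.0]
wrist_force: [0.1, 0.3, 0.5]
finger_gap: 0.597
```

```bash
python3 - <<'E'
from h import *
from cell import status,eyes
s=status.state();p,a=pose(s);print(s["time_s"],p,w2b(p),a-YAW,s["wrist_force"],s["finger_gap"])
rows(s,[(3.5,-164,66,1.11)])
d=eyes.snapshot("scene");np.savez("pics/s1.npz",**d)
u=proj(d,[*b2w(3.5,-164),F+.1])[0].round();print(u)
x,y=u.astype(int)
cv2.imwrite("pics/s1.png",cv2.resize(d["img"][max(0,y-120):y+120,max(0,x-160):x+160],None,fx=2.5,fy=2.5))
E
```

```text
1.85 [ 0.5823219  -0.14239177  0.14649821] [   3.19557168 -165.90774863] 1.1086758072313112 [0.07952882 0.27756428 0.52533202] 0.5965889713466471
{'tx': np.float64(1.8), 'ty': np.float64(-0.6), 'tz': np.float64(75.5), 'turn': np.float64(-0.001)}
[254. 212.]
```

View pics/s1.png

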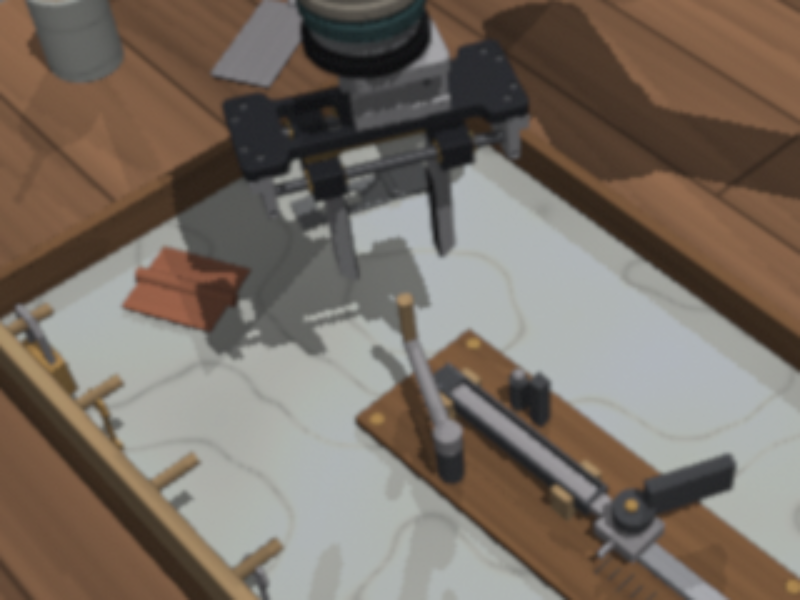

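The peg top sits at crop (405,298), which is full-frame (256,211). That matches the predicted (254,212), and the fingers straddle it from above. I'll descend and close.

Request:
{"method": "play_rows", "body": {
  "targets": [
    {"tx": 2, "ty": -1, "tz": 40, "turn": 0, "claw": -0.2},
    {"tx": 2, "ty": -1, "tz": 75, "turn": 0, "claw": -0.2},
    {"tx": 2, "ty": -1, "tz": 75, "turn": 0, "claw": -0.2},
    {"tx": 2, "ty": -1, "tz": 75, "turn": 0, "claw": 1},
    {"tx": 2, "ty": -1, "tz": 75, "turn": 0, "claw": 1},
    {"tx": 2, "ty": -1, "tz": 75, "turn": 0, "claw": 1},
    {"tx": 2, "ty": -1, "tz": 75, "turn": 0, "claw": 1},
    {"tx": 2, "ty": -1, "tz": 75, "turn": 0, "claw": 1}
  ],
  "grip_force": 12
}}

```text
time_s: 2.9
tool_pos: [0.5826, -0.1388, 0.0707]
tool_rot: [0.838, 0.546, 0.0, 0.0]
wrist_force: [-0.0, 0.2, 1.4]
finger_gap: 0.126
```

```bash
python3 - <<'E'
from h import *
from cell import status
s=status.state();p,a=pose(s);b=w2b(p);print(s["time_s"],p,b,a-YAW,s["wrist_force"],s["finger_gap"])
H=np.array([45,-80])-0;v=b-H;print(np.hypot(*v),np.arctan2(-v[1],-v[0]))
t0=np.arctan2(-v[1],-v[0]);r=np.hypot(*v)
rows(s,[(H[0]-r*np.cos(t),H[1]-r*np.sin(t),(p[2]-F)*1000,t) for t in np.append(np.linspace(t0,0,12)[1:],-0.03)])
E
```

```text
2.9 [ 0.5825813  -0.13884251  0.07069961] [   3.61577709 -162.37392424] 1.110486636941573 [-0.00378049  0.16123257  1.40436172] 0.12621786029399293
92.1852336386953 1.1052347938499434
{'tx': np.float64(0.5), 'ty': np.float64(-9.2), 'tz': np.float64(-0.0), 'turn': np.float64(0.106)}
{'tx': np.float64(2.0), 'ty': np.float64(-18.4), 'tz': np.float64(-0.0), 'turn': np.float64(0.206)}
{'tx': np.float64(4.3), 'ty': np.float64(-27.3), 'tz': np.float64(-0.0), 'turn': np.float64(0.307)}
{'tx': np.float64(7.5), 'ty': np.float64(-36.0), 'tz': np.float64(-0.0), 'turn': np.float64(0.407)}
{'tx': np.float64(11.6), 'ty': np.float64(-44.3), 'tz': np.float64(-0.0), 'turn': np.float64(0.508)}
{'tx': np.float64(16.5), 'ty': np.float64(-52.2), 'tz': np.float64(-0.0), 'turn': np.float64(0.608)}
{'tx': np.float64(22.2), 'ty': np.float64(-59.5), 'tz': np.float64(-0.0), 'turn': np.float64(0.709)}
{'tx': np.float64(28.6), 'ty': np.float64(-66.2), 'tz': np.float64(-0.0), 'turn': np.float64(0.809)}
{'tx': np.float64(35.6), 'ty': np.float64(-72.3), 'tz': np.float64(-0.0), 'turn': np.float64(0.91)}
{'tx': np.float64(43.2), 'ty': np.float64(-77.6), 'tz': np.float64(-0.0), 'turn': np.float64(1.01)}
{'tx': np.float64(51.2), 'ty': np.float64(-82.1), 'tz': np.float64(-0.0), 'turn': np.float64(1.11)}
{'tx': np.float64(53.7), 'ty': np.float64(-83.3), 'tz': np.float64(-0.0), 'turn': np.float64(1.14)}
```

Request:
{"method": "play_rows", "body": {
  "targets": [
    {"tx": 0.5, "ty": -9, "tz": 0, "turn": 0.1, "claw": 1},
    {"tx": 2, "ty": -18.5, "tz": 0, "turn": 0.2, "claw": 1},
    {"tx": 4, "ty": -27.5, "tz": 0, "turn": 0.3, "claw": 1},
    {"tx": 7.5, "ty": -36, "tz": 0, "turn": 0.4, "claw": 1},
    {"tx": 11.5, "ty": -44.5, "tz": 0, "turn": 0.5, "claw": 1},
    {"tx": 16.5, "ty": -52, "tz": 0, "turn": 0.6, "claw": 1},
    {"tx": 22, "ty": -59.5, "tz": 0, "turn": 0.7, "claw": 1},
    {"tx": 28.5, "ty": -66, "tz": 0, "turn": 0.8, "claw": 1},
    {"tx": 28.5, "ty": -66, "tz": 0, "turn": 0.8, "claw": 1}
  ]
}}

```text
time_s: 4.03
tool_pos: [0.5325, -0.0859, 0.0706]
tool_rot: [0.984, 0.178, -0.001, 0.0]
wrist_force: [-3.1, -1.3, 3.9]
finger_gap: 0.122
```

```bash
python3 - <<'E'
from h import *
from cell import status
s=status.state();p,a=pose(s);b=w2b(p);print(s["time_s"],b,a-YAW,s["wrist_force"],s["finger_gap"])
H=np.array([45,-80]);v=b-H;t0=np.arctan2(-v[1],-v[0]);r=np.hypot(*v);print(r,t0)
rows(s,[(H[0]-r*np.cos(t),H[1]-r*np.sin(t),(p[2]-F)*1000,max(t,0)) for t in (.25,.2,.15,.1,.05,0,-.03,-.05)])
E
```

```text
4.025 [ -44.01062315 -107.25460452] 0.3125335002718934 [-3.08329247 -1.28820176  3.87434129] 0.12235868740360531
93.08976582596749 0.29713051247923267
{'tx': np.float64(0.2), 'ty': np.float64(-4.4), 'tz': np.float64(-0.0), 'turn': np.float64(0.063)}
{'tx': np.float64(0.6), 'ty': np.float64(-9.0), 'tz': np.float64(-0.0), 'turn': np.float64(0.113)}
{'tx': np.float64(1.2), 'ty': np.float64(-13.6), 'tz': np.float64(-0.0), 'turn': np.float64(0.163)}
{'tx': np.float64(2.1), 'ty': np.float64(-18.2), 'tz': np.float64(-0.0), 'turn': np.float64(0.213)}
{'tx': np.float64(3.2), 'ty': np.float64(-22.7), 'tz': np.float64(-0.0), 'turn': np.float64(0.263)}
{'tx': np.float64(4.5), 'ty': np.float64(-27.2), 'tz': np.float64(-0.0), 'turn': np.float64(0.313)}
{'tx': np.float64(5.4), 'ty': np.float64(-29.8), 'tz': np.float64(-0.0), 'turn': np.float64(0.313)}
{'tx': np.float64(6.0), 'ty': np.float64(-31.6), 'tz': np.float64(-0.0), 'turn': np.float64(0.313)}
```

Request:
{"method": "play_rows", "body": {
  "targets": [
    {"tx": 0, "ty": -4.5, "tz": 0, "turn": 0.06, "claw": 1},
    {"tx": 0.5, "ty": -9, "tz": 0, "turn": 0.11, "claw": 1},
    {"tx": 1, "ty": -13.5, "tz": 0, "turn": 0.16, "claw": 1},
    {"tx": 2, "ty": -18, "tz": 0, "turn": 0.21, "claw": 1},
    {"tx": 3, "ty": -22.5, "tz": 0, "turn": 0.26, "claw": 1},
    {"tx": 4, "ty": -26, "tz": 0, "turn": 0.31, "claw": 1},
    {"tx": 4, "ty": -27, "tz": 0, "turn": 0.31, "claw": 1},
    {"tx": 4, "ty": -27, "tz": 0, "turn": 0.31, "claw": 1}
  ]
}}

```text
time_s: 5.03
tool_pos: [0.5273, -0.0594, 0.0706]
tool_rot: [1.0, 0.024, -0.001, -0.0]
wrist_force: [-3.8, 0.4, 6.3]
finger_gap: 0.125
```

```bash
python3 - <<'E'
from h import *
from cell import status
s=status.state();p,a=pose(s);b=w2b(p);print(s["time_s"],b,a-YAW,s["wrist_force"],s["finger_gap"])
E
```

```text
5.025 [-47.95367411 -80.47464671] 0.0019485577374393631 [-3.83359617  0.35698274  6.30404984] 0.12516632022191695
```

Request:
{"method": "play_rows", "body": {
  "targets": [
    {"tx": 0, "ty": -1.5, "tz": 0, "turn": 0, "claw": 1},
    {"tx": 0, "ty": -3, "tz": 0, "turn": 0, "claw": 1},
    {"tx": 0, "ty": -3, "tz": 0, "turn": 0, "claw": 1}
  ]
}}

```text
time_s: 5.4
tool_pos: [0.5273, -0.0573, 0.0705]
tool_rot: [1.0, 0.024, -0.001, 0.001]
wrist_force: [-4.9, -2.8, 4.2]
finger_gap: 0.126
```

Request:
{"method": "play_rows", "body": {
  "targets": [
    {"tx": 0, "ty": -2, "tz": 0, "turn": 0, "claw": -0.2},
    {"tx": 0, "ty": -2, "tz": 0, "turn": 0, "claw": -0.2},
    {"tx": 0, "ty": -2, "tz": 0, "turn": 0, "claw": -0.2},
    {"tx": 0, "ty": -2, "tz": -50, "turn": 0, "claw": -0.2},
    {"tx": 0, "ty": -2, "tz": -80, "turn": 0, "claw": -0.2},
    {"tx": 0, "ty": -2, "tz": -80, "turn": 0, "claw": -0.2}
  ]
}}

```text
time_s: 6.15
tool_pos: [0.5298, -0.0548, 0.1527]
tool_rot: [1.0, 0.023, 0.003, 0.001]
wrist_force: [-0.3, -0.2, -1.0]
finger_gap: 0.603
```

```bash
python3 - <<'E'
from h import *
from cell import status
s=status.state();p,a=pose(s);b=w2b(p);print(s["time_s"],p,b,a-YAW,s["wrist_force"],s["finger_gap"])
rows(s,[(-39.3,68,y,np.pi-.42) for y in(130,90,43)])
E
```

```text
6.15 [ 0.52981841 -0.05476623  0.152726  ] [-45.27698696 -75.98965763] 0.0006621158540873542 [-0.33654641 -0.24628793 -1.02056374] 0.6030185661011851
{'tx': np.float64(6.1), 'ty': np.float64(-144.0), 'tz': np.float64(17.7), 'turn': np.float64(-2.721)}
{'tx': np.float64(6.1), 'ty': np.float64(-144.0), 'tz': np.float64(57.7), 'turn': np.float64(-2.721)}
{'tx': np.float64(6.1), 'ty': np.float64(-144.0), 'tz': np.float64(104.7), 'turn': np.float64(-2.721)}
```

Request:
{"method": "play_rows", "body": {
  "targets": [
    {"tx": 2, "ty": -40, "tz": 0, "turn": -0.18, "claw": -0.2},
    {"tx": 4, "ty": -80, "tz": 0, "turn": -0.36, "claw": -0.2},
    {"tx": 6, "ty": -120, "tz": 0, "turn": -0.54, "claw": -0.2},
    {"tx": 6, "ty": -144, "tz": 0, "turn": -0.72, "claw": -0.2},
    {"tx": 6, "ty": -144, "tz": 0, "turn": -0.9, "claw": -0.2},
    {"tx": 6, "ty": -144, "tz": 0, "turn": -1.08, "claw": -0.2},
    {"tx": 6, "ty": -144, "tz": 0, "turn": -1.26, "claw": -0.2},
    {"tx": 6, "ty": -144, "tz": 0, "turn": -1.44, "claw": -0.2},
    {"tx": 6, "ty": -144, "tz": 0, "turn": -1.62, "claw": -0.2},
    {"tx": 6, "ty": -144, "tz": 0, "turn": -1.8, "claw": -0.2},
    {"tx": 6, "ty": -144, "tz": 0, "turn": -1.98, "claw": -0.2},
    {"tx": 6, "ty": -144, "tz": 0, "turn": -2.16, "claw": -0.2},
    {"tx": 6, "ty": -144, "tz": 0, "turn": -2.34, "claw": -0.2},
    {"tx": 6, "ty": -144, "tz": 0, "turn": -2.52, "claw": -0.2},
    {"tx": 6, "ty": -144, "tz": 0, "turn": -2.7, "claw": -0.2},
    {"tx": 6, "ty": -144, "tz": 0, "turn": -2.72, "claw": -0.2},
    {"tx": 6, "ty": -144, "tz": 0, "turn": -2.72, "claw": -0.2}
  ]
}}

```text
time_s: 8.28
tool_pos: [0.5267, 0.0897, 0.1495]
tool_rot: [0.188, 0.982, -0.0, -0.001]
wrist_force: [-0.1, -0.3, 0.2]
finger_gap: 0.602
```

```bash
python3 - <<'E'
from h import *
from cell import status,eyes
s=status.state();p,a=pose(s);b=w2b(p);print(s["time_s"],p,b,a-YAW,s["finger_gap"],s["q"])
rows(s,[(-39.3,68,y,np.pi-.42) for y in(90,43)])
d=eyes.snapshot("scene");np.savez("pics/s2.npz",**d)
q=lambda x,y,h:proj(d,[*b2w(x,y),F+h/1000])[0].round()
for n,a in dict(pivot=(0,50.5,78),end=(-67.6,80.7,76),peg=(-50,-80,100),ptr=(30,50.5,30),mark=(47,121,18)).items():print(n,q(*a))
cv2.imwrite("pics/s2.png",cv2.resize(d["img"][180:400,200:470],None,fx=2.7,fy=2.7,interpolation=cv2.INTER_CUBIC))
E
```

```text
8.275 [0.5266528  0.08969336 0.14954918] [-41.88312096  68.4647469 ] 2.718156766830516 0.6019410609453335 [ 3.84124680e-02  2.54095345e-01  1.68079972e+00  5.85498921e-06
  1.20814448e+00 -1.15435044e+00]
{'tx': np.float64(-2.5), 'ty': np.float64(0.6), 'tz': np.float64(54.5), 'turn': np.float64(-0.003)}
{'tx': np.float64(-2.5), 'ty': np.float64(0.6), 'tz': np.float64(101.5), 'turn': np.float64(-0.003)}
pivot [346. 287.]
end [386. 273.]
peg [309. 220.]
ptr [333. 313.]
mark [358. 350.]
```

View pics/s2.png

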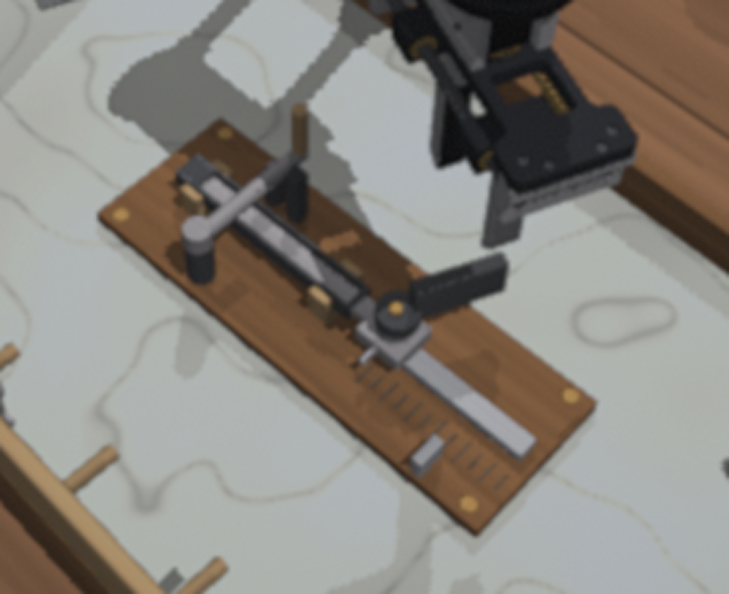

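The keeper bar lies across the barrel, with the peg top at crop (300,108), full (311,220), where I predicted it for shut. The lever is open, with its tip at crop (505,258). The mark is at (430,440) and its top is 30 mm up, because it stands on the board. Next I'll descend onto the blade.

Request:
{"method": "play_rows", "body": {
  "targets": [
    {"tx": -2.5, "ty": 0.5, "tz": 50, "turn": 0, "claw": -0.2},
    {"tx": -2.5, "ty": 0.5, "tz": 101, "turn": 0, "claw": -0.2},
    {"tx": -2.5, "ty": 0.5, "tz": 101, "turn": 0, "claw": -0.2},
    {"tx": -2.5, "ty": 0.5, "tz": 101, "turn": 0, "claw": -0.2},
    {"tx": -2.5, "ty": 0.5, "tz": 101, "turn": 0, "claw": 0.5},
    {"tx": -2.5, "ty": 0.5, "tz": 101, "turn": 0, "claw": 1},
    {"tx": -2.5, "ty": 0.5, "tz": 101, "turn": 0, "claw": 1},
    {"tx": -2.5, "ty": 0.5, "tz": 101, "turn": 0, "claw": 1},
    {"tx": -2.5, "ty": 0.5, "tz": 101, "turn": 0, "claw": 1},
    {"tx": -2.5, "ty": 0.5, "tz": 101, "turn": 0, "claw": 1}
  ],
  "grip_force": 55
}}

```text
time_s: 9.57
tool_pos: [0.5298, 0.0899, 0.0497]
tool_rot: [0.187, 0.982, 0.001, 0.0]
wrist_force: [-0.3, 3.0, 2.2]
finger_gap: 0.127
```

```bash
cat > m.py <<'E'
from h import *
from cell import status
s=status.state();p,a=pose(s);b=w2b(p);print(s["time_s"],p,b,a-YAW,s["wrist_force"],s["torque"],s["finger_gap"])
E
python3 - <<'E'
from m import *
rows(s,[(b[0],b[1]+y,(p[2]-F)*1000,a-YAW) for y in(20,40,60,68)])
# subpixel: mark & pointer rows of the first top image
d=load("pics/top0.npz");print("mark px",proj(d,[*b2w(47,119),F+.03]),"ptr",proj(d,[*b2w(30,50.5),F+.03]))
g=d["img"].astype(int).sum(2);print(g[207:219,236:252]);print(g[214:224,266:282])
E
```

```text
9.575 [0.52980394 0.08990427 0.04965872] [-38.72566183  68.53242416] 2.720439906407942 [-0.32569596  3.0282676   2.19265968] [ 0.58153415 -0.11492106  0.16486234] 0.1273121935522155
{'tx': np.float64(8.2), 'ty': np.float64(18.3), 'tz': np.float64(-0.0), 'turn': np.float64(-0.0)}
{'tx': np.float64(16.4), 'ty': np.float64(36.5), 'tz': np.float64(-0.0), 'turn': np.float64(-0.0)}
{'tx': np.float64(24.5), 'ty': np.float64(54.8), 'tz': np.float64(-0.0), 'turn': np.float64(-0.0)}
{'tx': np.float64(27.8), 'ty': np.float64(62.1), 'tz': np.float64(-0.0), 'turn': np.float64(-0.0)}
mark px [[241.66672667 211.7681547 ]] ptr [[274.10478731 217.89921055]]
[[450 447 448 453 483 494 471 410 382 378 364 347 351 358 364 355]
 [336 330 327 367 446 483 443 340 266 253 234 221 240 254 263 253]
 [239 235 242 322 431 478 438 311 193 150 135 148 192 210 209 209]
 [211 215 231 318 430 476 433 306 172 117 105 136 182 203 208 214]
 [216 217 230 324 432 476 429 300 170 109 105 136 196 209 217 215]
 [220 225 239 330 439 474 427 298 168 116 106 143 193 221 223 222]
 [226 226 245 332 439 477 429 300 173 121 118 148
[... 324 characters left out ...]
152 148 155 185 201 216 215]]
[[231 226 227 232 228 228 232 235 228 230 229 223 228 228 224 224]
 [229 231 233 231 228 227 233 236 235 228 230 226 230 226 225 230]
 [228 226 227 225 224 228 233 251 247 234 226 225 225 226 226 221]
 [217 225 215 221 214 223 239 279 274 243 225 216 219 222 223 221]
 [216 215 214 216 214 218 236 292 300 253 221 212 213 214 217 219]
 [204 209 217 207 205 212 245 293 308 267 222 205 195 196 210 223]
 [209 216 222 220 210 216 253 304 329 280 234 204 169 169 201 217]
 [222 230 227 225 218 227 254 314 344 295 246 210 170 160 208 228]
 [235 244 255 244 231 233 250 305 330 285 248 226 200 201 241 259]
 [258 293 308 296 263 242 239 266 286 266 265 279 281 288 309 306]]
```

```bash
python3 - <<'E'
from h import *
d=load("pics/top0.npz")
print([w2b(x) for x in ray(d,[(241.0,212),(273.7,218)],F+.03)])
E
```

```text
[array([ 46.57457506, 120.43638139]), array([29.82913289, 51.36857827])]
```

Request:
{"method": "play_rows", "body": {
  "targets": [
    {"tx": 4, "ty": 9, "tz": 0, "turn": 0, "claw": 1},
    {"tx": 8, "ty": 18, "tz": 0, "turn": 0, "claw": 1},
    {"tx": 12.5, "ty": 27.5, "tz": 0, "turn": 0, "claw": 1},
    {"tx": 16.5, "ty": 36.5, "tz": 0, "turn": 0, "claw": 1},
    {"tx": 20.5, "ty": 45.5, "tz": 0, "turn": 0, "claw": 1},
    {"tx": 24.5, "ty": 55, "tz": 0, "turn": 0, "claw": 1},
    {"tx": 28, "ty": 62, "tz": 0, "turn": 0, "claw": 1},
    {"tx": 28, "ty": 62, "tz": 0, "turn": 0, "claw": 1},
    {"tx": 28, "ty": 62, "tz": 0, "turn": 0, "claw": 1}
  ]
}}

```text
time_s: 10.7
tool_pos: [0.527, 0.1566, 0.0496]
tool_rot: [0.187, 0.982, -0.0, 0.001]
wrist_force: [2.0, -5.0, 2.4]
finger_gap: 0.125
```

```bash
cat > look.py <<'E'
import sys
from m import *
from cell import eyes
n=sys.argv[1];P=[]
for c,f,sh in(("scene",4,(0,0)),("top",4,(0,0))):
    d=eyes.snapshot(c);np.savez(f"pics/{c}_{n}.npz",**d)
    u,v=proj(d,[*b2w(20,110),F+.03])[0].astype(int);u0,v0=u-95,v-35
    k=d["img"][v0:v0+70,u0:u0+190];print(c,"origin",u0,v0)
    P.append(cv2.resize(k,None,fx=4.2,fy=4.2,interpolation=cv2.INTER_CUBIC))
cv2.imwrite(f"pics/look_{n}.png",np.vstack(P))
E
python3 look.py a
```

```text
10.7 [0.52697732 0.15663832 0.04959465] [-38.52067943 135.32600242] 2.720683177445495 [ 1.95552635 -4.96738381  2.38161427] [-0.73304967 -0.3633029  -0.15704986] 0.1250315680658436
scene origin 268 296
top origin 151 189
```

View pics/look_a.png

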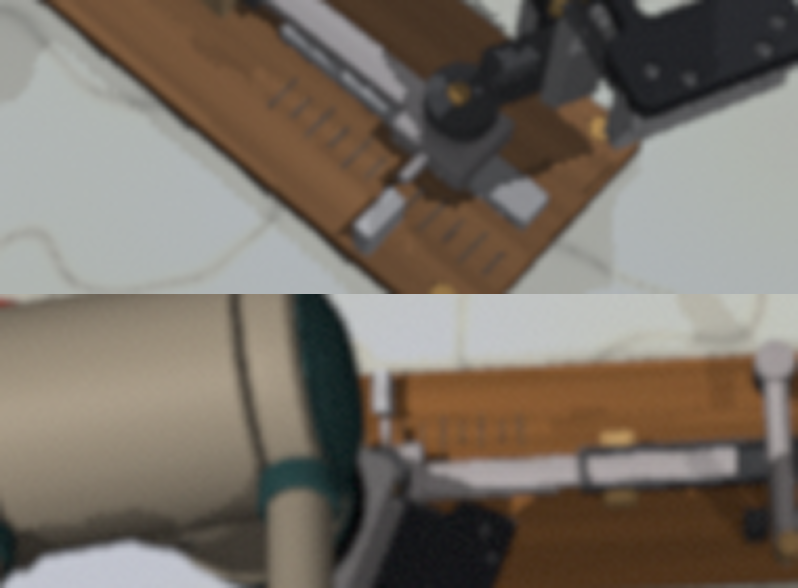

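```bash
cat > pm.py <<'E'
import sys
from h import *
for n in sys.argv[1:]:
    d=load(f"pics/top_{n}.npz");g=d["img"].astype(float).sum(2);r={}
    for k,x0,(ya,yb) in(("mark",(40,46,52),(111,130)),("ptr",(26,27.5,29),(111,130))):
        o=[]
        for x in x0:
            ys=np.arange(ya,yb,.5);uv=np.array([proj(d,[*b2w(x,y),F+.03])[0] for y in ys]).astype(np.float32)
            v=cv2.remap(g.astype(np.float32),uv[None,:,0].copy(),uv[None,:,1].copy(),cv2.INTER_LINEAR)[0]
            t=v-(v.min()+.6*(v.max()-v.min()));t[t<0]=0;o.append(round(float((t*ys).sum()/t.sum()),2))
        print(n,k,o)
E
python3 pm.py a; python3 - <<'E'
from h import *
d=load("pics/scene_a.npz")
for n,y in(("mark",120),("mark",122),("ptr",120)):
    u=proj(d,[*b2w(47 if n=="mark" else 30,y),F+.03])[0];print(n,y,(u-[268,296])*4.2)
E
```

```text
a mark [120.39, 120.47, 119.99]
a ptr [118.58, 118.55, 118.54]
mark 120 [376.43505155 209.02251737]
mark 122 [380.38417536 212.25628108]
ptr 120 [404.89455238 180.12895681]
```

```bash
python3 - <<'E'
from m import *
r=42.2;P=120.3
rows(s,[(b[0],b[1]+2,(p[2]-F)*1000,a-YAW)]+[(r*np.cos(t),P+r*np.sin(t),(p[2]-F)*1000,t) for t in np.append(np.linspace(a-YAW,np.pi/2,13)[1:],np.pi/2-.03)])
E
```

```text
10.8 [0.52696068 0.1566351  0.04959764] [-38.53745218 135.3235341 ] 2.720385035067367 [ 1.35266394 -5.0288675   2.05957403] [-0.74730786 -0.51669595 -0.0581964 ] 0.12758198399123233
{'tx': np.float64(0.8), 'ty': np.float64(1.8), 'tz': np.float64(-0.0), 'turn': np.float64(-0.0)}
{'tx': np.float64(0.7), 'ty': np.float64(6.1), 'tz': np.float64(-0.0), 'turn': np.float64(0.096)}
{'tx': np.float64(0.1), 'ty': np.float64(10.1), 'tz': np.float64(-0.0), 'turn': np.float64(0.192)}
{'tx': np.float64(-0.8), 'ty': np.float64(14.0), 'tz': np.float64(-0.0), 'turn': np.float64(0.287)}
{'tx': np.float64(-2.2), 'ty': np.float64(17.8), 'tz': np.float64(-0.0), 'turn': np.float64(0.383)}
{'tx': np.float64(-3.9), 'ty': np.float64(21.5), 'tz': np.float64(-0.0), 'turn': np.float64(0.479)}
{'tx': np.float64(-5.9), 'ty': np.float64(25.0), 'tz': np.float64(-0.0), 'turn': np.float64(0.575)}
{'tx': np.float64(-8.2), 'ty': np.float64(28.3), 'tz': np.float64(-0.0), 'turn': np.float64(0.671)}
{'tx': np.float64(-10.9), 'ty': np.float64(31.3), 'tz': np.float64(-0.0), 'turn': np.float64(0.766)}
{'tx': np.float64(-13.8), 'ty': np.float64(34.1), 'tz': np.float64(-0.0), 'turn': np.float64(0.862)}
{'tx': np.float64(-17.0), 'ty': np.float64(36.6), 'tz': np.float64(-0.0), 'turn': np.float64(0.958)}
{'tx': np.float64(-20.5), 'ty': np.float64(38.7), 'tz': np.float64(-0.0), 'turn': np.float64(1.054)}
{'tx': np.float64(-24.1), 'ty': np.float64(40.6), 'tz': np.float64(-0.0), 'turn': np.float64(1.15)}
{'tx': np.float64(-25.2), 'ty': np.float64(41.1), 'tz': np.float64(-0.0), 'turn': np.float64(1.18)}
```

Request:
{"method": "play_rows", "body": {
  "targets": [
    {"tx": 1, "ty": 2, "tz": 0, "turn": 0, "claw": 1},
    {"tx": 1, "ty": 2, "tz": 0, "turn": 0, "claw": 1},
    {"tx": 0.7, "ty": 6, "tz": 0, "turn": 0.1, "claw": 1},
    {"tx": 0, "ty": 10, "tz": 0, "turn": 0.19, "claw": 1},
    {"tx": -0.8, "ty": 14, "tz": 0, "turn": 0.29, "claw": 1},
    {"tx": -2.2, "ty": 17.8, "tz": 0, "turn": 0.38, "claw": 1},
    {"tx": -4, "ty": 21.5, "tz": 0, "turn": 0.48, "claw": 1},
    {"tx": -6, "ty": 25, "tz": 0, "turn": 0.58, "claw": 1},
    {"tx": -8.2, "ty": 28.3, "tz": 0, "turn": 0.67, "claw": 1},
    {"tx": -11, "ty": 31.3, "tz": 0, "turn": 0.77, "claw": 1},
    {"tx": -13.8, "ty": 34, "tz": 0, "turn": 0.86, "claw": 1},
    {"tx": -17, "ty": 36.6, "tz": 0, "turn": 0.96, "claw": 1},
    {"tx": -20.5, "ty": 38.8, "tz": 0, "turn": 1.05, "claw": 1},
    {"tx": -24, "ty": 40.6, "tz": 0, "turn": 1.15, "claw": 1},
    {"tx": -24, "ty": 40.6, "tz": 0, "turn": 1.15, "claw": 1},
    {"tx": -24, "ty": 40.6, "tz": 0, "turn": 1.15, "claw": 1}
  ]
}}

```text
time_s: 12.8
tool_pos: [0.5644, 0.1853, 0.0496]
tool_rot: [0.691, 0.723, 0.0, 0.001]
wrist_force: [2.3, -5.3, 1.7]
finger_gap: 0.126
```

```bash
python3 look.py b; python3 pm.py b
```

```text
12.8 [0.5644438  0.18527737 0.04958996] [  0.20696223 162.23514066] 1.5706683521849478 [ 2.32074074 -5.27204792  1.68276649] [-0.87186266 -0.46591801 -0.01167335] 0.12555339921862183
scene origin 268 296
top origin 151 189
b mark [119.59, 119.96, 120.21]
b ptr [121.42, 121.11, 121.15]
```

View pics/look_b.png

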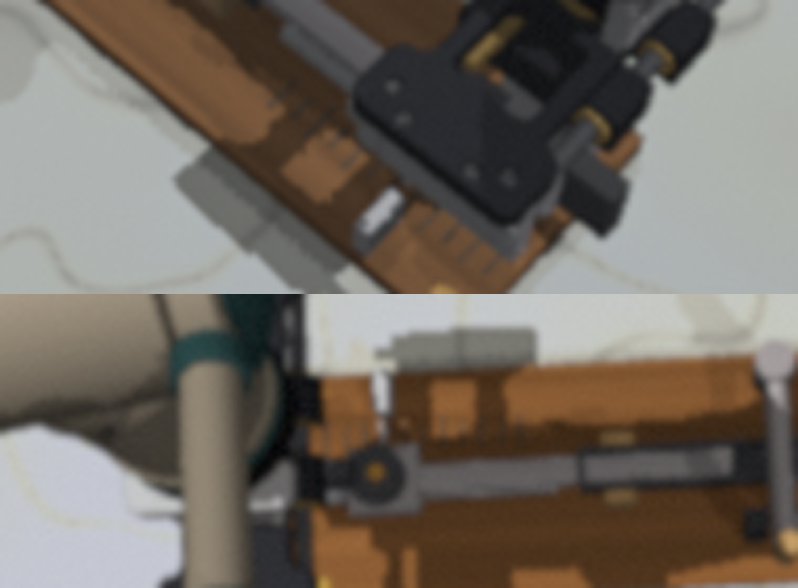

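Request:
{"method": "play_rows", "body": {
  "targets": [
    {"tx": 0, "ty": 1, "tz": 0, "turn": 0.025, "claw": 1},
    {"tx": 0, "ty": 2, "tz": 0, "turn": 0.05, "claw": 1},
    {"tx": 0, "ty": 2, "tz": 0, "turn": 0.05, "claw": 1},
    {"tx": 0, "ty": 2, "tz": 0, "turn": 0.05, "claw": 1}
  ]
}}

```text
time_s: 13.4
tool_pos: [0.5647, 0.1853, 0.0496]
tool_rot: [0.708, 0.706, -0.001, 0.0]
wrist_force: [-0.2, -5.5, 4.3]
finger_gap: 0.124
```

```bash
python3 m.py
```

```text
13.4 [0.56472426 0.18530563 0.04957811] [  0.4884116  162.25064334] 1.5229750145616132 [-0.16518645 -5.45773442  4.34050394] [-0.98790814 -0.05630634  0.83314636] 0.12367837228496988
```

Request:
{"method": "play_rows", "body": {
  "targets": [
    {"tx": 0, "ty": -0.5, "tz": 0, "turn": -0.02, "claw": 1},
    {"tx": 0, "ty": -0.5, "tz": 0, "turn": -0.02, "claw": 1},
    {"tx": 0, "ty": -0.5, "tz": 0, "turn": -0.02, "claw": 1},
    {"tx": 0, "ty": -0.5, "tz": 0, "turn": -0.02, "claw": 1},
    {"tx": 0, "ty": -0.5, "tz": 0, "turn": -0.02, "claw": 1},
    {"tx": 0, "ty": -0.5, "tz": 0, "turn": -0.02, "claw": 1}
  ]
}}

```text
time_s: 14.15
tool_pos: [0.5647, 0.1853, 0.0496]
tool_rot: [0.701, 0.713, -0.001, 0.001]
wrist_force: [-1.0, -5.1, 3.3]
finger_gap: 0.127
```

```bash
python3 look.py c; python3 pm.py c; python3 - <<'E'
from h import *
d=load("pics/top_c.npz")
cv2.imwrite("pics/c.png",cv2.resize(d["img"][195:240,220:345],None,fx=6.4,fy=6.4,interpolation=cv2.INTER_CUBIC))
for y in(118,120,122):
  print(y,[((proj(d,[*b2w(x,y),F+.03])[0]-[220,195]+.5)*6.4).round(1).tolist() for x in(57,37,30,20)])
print("pegshut",((proj(d,[*b2w(-50,-80),F+.1])[0]-[220,195])*6.4),"piv",(proj(d,[*b2w(0,120.3),F+.076])[0]-[220,195])*6.4)
E
```

```text
14.15 [0.56471548 0.18527168 0.04959536] [  0.47810286 162.21713157] 1.5422319967614837 [-1.0155311 -5.0632468  3.2725486] [-0.98785485 -0.17612665  0.60366078] 0.12653332484162902
scene origin 268 296
top origin 151 189
c mark [119.6, 119.46, 119.22]
c ptr [122.3, 121.08, 120.9]
118 [[143.9, 80.9], [145.8, 139.9], [146.5, 160.6], [147.5, 190.2]]
120 [[137.9, 81.2], [139.8, 140.2], [140.5, 160.9], [141.5, 190.5]]
122 [[131.9, 81.6], [133.8, 140.5], [134.5, 161.2], [135.5, 190.9]]
pegshut [763.43072094 339.06436951] piv [117.68375138 225.11190805]
```

View pics/c.png

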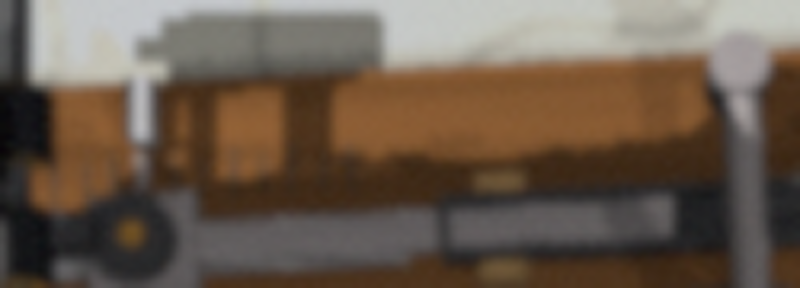

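```bash
python3 -c "
from cell import bot;print(bot.job_done())"
```

```text
the job is handed in; nothing more can be done
None
```

The job is done and handed in at about 14.2 s on the robot clock. The arm is still gripping the lever at 55 N.

- **Keeper:** I gripped the peg, swung the bar past the ball and pressed it against the stop (−2.8 N at the wrist). The pictures taken afterwards show it lying across the barrel where I predicted it for shut.
- **Leg:** I drew it out with the lever still open. In the last enlarged top picture the pointer lines up with the mark to about 0.5 mm. The automatic edge measurement disagreed, putting the pointer about 1 to 3 mm past the mark's centre. That is still inside the block's ±4 mm, but it is less reliable here because the gripper's shadow falls there.
- **Cam lever:** I turned it until it stopped, with the wrist moment rising to 0.8 N m and no further travel. I then eased off to 0.6 N m, still pressing lightly towards closed. The blade lies in line with the leg.
- **Holding:** The final wrist force is about 5 N along the leg, which matches the spring. The grip opening matches the blade's 12 mm thickness.
- **Loose hardware:** The arm never moved near it, though I did not do a separate final check of those pieces.

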